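# Tap a bearing cup square into its housing

### The job

Take the brass drift and use it to tap the bearing cup down into the green housing, working alternately round the rim so that the cup never cocks noticeably, until it is fully home on its seat and square. Once it is home, bed it with a steady push of 16 N (give or take 3) on its rim through the drift, held for about a second; never push harder than 25 N, and do not press the cup with the gripper. Then stand the drift upright back on the black mat; leave the grease tin and the rivet sets where they are.

Things in the scene. Friction and masses are not known exactly. Their poses are not given: they have to be found in the camera images.
- cup: steel bearing cup: plain ring 64 mm outside, 40 mm inside, 22 mm high, started a few mm deep in the bore, perhaps slightly cocked. Origin: centre of its top face; z is its axis (up). Press the flat top rim at radius 26 mm. Rim centre starts 13 to 16 mm above the housing's top face, 6 mm when home. Tight fit: it stays where it is left
- bore_mouth (a point): centre of the 67 mm bore, level with the top face of the green bearing housing, which is bolted down: round boss 100 mm across, 34 mm high, four low bolted ears reaching 76 mm from the axis. z is up along the bore
- drift: brass drift (punch bar), 100 mm long, 16 mm square with a round 16 mm foot (the lowest 32 mm), standing upright on the mat. Origin at its centre, 50 mm above the foot; z points to its top end, x and y are square to its flats. Grip it across two flats, 15 to 35 mm above its centre. 0.15 kg more or less
- mat: black rubber mat, 100 x 100 x 3 mm, fixed to the bench; origin at the centre of its underside, x and y along its sides
- grease_tin: round tin with red lid, 72 mm across, 38 mm high, bystander; origin at the centre of its underside
- punch_1: steel rivet set 24 mm across, 66 mm high, standing, bystander; origin at the centre of its underside
- punch_2: steel rivet set 24 mm across, 62 mm high, standing, bystander; origin at the centre of its underside
- seat (a point): centre of the seat's face in the bore (top of a loose 18 mm thick steel ring at its bottom), 16 mm below the mouth: the cup's foot must rest on it. Pushing one side of the rim drives that side down while the far side stays about still; resistance about 4 N plus 0.3 N for each mm/s of drift speed, until the foot meets the seat and stops hard: near home go at 10 mm/s
Not all that is in view belongs to the job. Of the things that look like the mat, the larger one is meant.

How it is judged:
On the way, in this order (a step that is already met when the one before it is completed fails the run):
1. the drift has driven the cup half way in (rim less than 11 mm above the housing) without cocking it (z of cup in the frame of bore_mouth below 0.011 m and contact force between drift and cup above 1 N), for 0.02 s.
2. with the cup home and square, a steady push of 12.5 to 19.5 N on it through the drift, for half a second (z of cup in the frame of bore_mouth below 0.007 m and angle between cup's own z axis and vertical below 0.035 rad and contact force between drift and cup between 12.5 and 19.5 N), for 0.5 s.
At the end, for the whole second after the job is handed in: the cup is home on its seat (centre of its rim less than 7 mm above the housing's top face, 6 mm nominal) and square within 0.025 rad; the drift stands upright (within 0.1 rad) and still on the black mat, its axis within the mat's edges (z of cup in the frame of bore_mouth below 0.007 m and angle between cup's own z axis and vertical below 0.025 rad and angle between drift's own z axis and vertical below 0.1 rad and height (world z) of drift between 0.05 and 0.056 m and x of drift in the frame of mat between -0.05 and 0.05 m and y of drift in the frame of mat between -0.05 and 0.05 m and linear speed of drift below 0.02 m/s); the robot touches nothing.
It fails at once if the cup cocks by more than 0.1 rad (angle between cup's own z axis and vertical above 0.1 rad).
It fails at once if the drift pushes the cup with more than 25 N (contact force between drift and cup above 25 N).
It fails at once if the gripper or arm presses the cup (over 2 N) (contact force between any of the fingers, the arm and cup above 2 N).
It fails at once if grease tin or a rivet set moved by more than 20 mm (distance of any of grease_tin, punch_1, punch_2 from where it was at the start of the episode above 0.02 m).
It also fails if it takes over 62 s, if anything falls off the work surface, if the arm or the gripper's body presses on something with over 40 N, if the wrist force passes 120 N, or if a joint passes its speed limit or range.

### The arm

A 6-joint arm with a two-finger parallel gripper is mounted at the origin on a cart in front of the work surface, level with it; the furniture and walls round the work are solid. World frame = base frame: x ahead of the robot, y to its left, z up, the work surface at z = 0. Lengths are in m, angles in rad, forces in N, time in s.
With the tool pointing down it reaches from about 0.375 to 0.9 m from the base axis. Payload 3.1 kg.
Tool frame: the origin (TCP) lies at the very end of the fingers, on their centre line; the grasp point (between the pads) lies 19 mm behind it; z points along the fingers, y is the direction in which the jaws open and shut (so a half turn about z gives the same grasp; the last joint's range is limited). The gripper opens to 85 mm and grips with 20 to 120 N. Pads are 22 mm wide; open, the fingers measure 114 mm over their backs; the gripper's body (76 mm by 85 mm) begins 54 mm behind the grasp point. The pads swing forward as they close: fully open they stand 13 mm farther back than shut.
Start: joints at [-0.178, 0.527, 1.433, -0, 1.181, -0.178], TCP at [0.625, 0, 0.231] pointing down, gripper open.
Joint ranges: [-3.08, 3.08], [-0.75, 2.2], [0.22, 2.44], [-1.43, 4.57], [0, 2.65], [-2.85, 2.85]. Speed limits (rad/s): [2.79, 2.79, 3.14, 3.14, 3.14, 3.14].

### API

Orientations are given as a unit quaternion [x, y, z, w].
In Python, from station import * gives the robot as it stands.
- The arm moves only by the tool jog_arm, never from a script. Its argument "motion" is a list of rows, each a list of 5 numbers: the shift along the world's x, y, z in cm, then the turn about the world's z in degrees, then the closure in counts, from 0 (fully open) to 255 (shut). In form: [[tx, ty, tz, yaw, jaw], ...]. A call has 1 to 10 rows; each row shifts and turns the pose as measured when the row begins; what a row does not reach is not made up. A row lasts 1/12 s, in which the tool goes at most 41.7 mm and 7.16 degrees, less where a joint would pass 70% of its speed; a pose out of reach is approached as far as the arm can. A call with a gripper value outside its range is refused whole. The fingers move at their own pace and stop on an object; "squeeze" is the grip in N (left out, the last holds). Time passes only in rows, so rows that do not move let the fingers close. It gives the time, the measured TCP pose, the force and the opening at its end, in the units of the state.
- sense(): the state, without advancing time (a new reading comes with each control period).
- snapshot(name): name is "scene" or "side" or "wrist"; returns a dict with "img" (384x512x3 uint8, red, green, blue), "depth" (384x512 float32, m along the optical axis (not along the pixel's ray), 0 where there is no reading), "intrinsics" (3x3 intrinsics, pixels), "dist_coeffs" ([k1, k2, p1, p2, k3] as OpenCV has them; the pictures are not rectified), "eye" and "attitude" of the camera in the world. Camera axes: x right, y down, z forward; pixel columns grow to the right and rows downward; lengths in m; the calibration is good to about 2 mm. A picture is of the moment at which its call begins.
- sign_off(): hands the job in, once; it reports no verdict.
The state is a dict: "t": time; "q": joint angles; "qd": joint speeds; "tau": joint torques, N m; "tcp_pos": TCP position; "tool_rot": TCP orientation; "force": force on the tool from outside, world axes, zero at the start; "ft_torque": the same for the moment, N m; "finger_gap": opening from 0.0 (shut) to 1.0 (fully open).
Only numpy, scipy, OpenCV 4.12 (cv2) and the standard library are available. Lean on these libraries where they do the work, as an engineer would, in place of code of your own. Each camera call takes 0.05 s, during which the arm holds its last target.

## Working session

There is one attempt and no reset: what is moved stays moved. The work goes in short steps, Python scripts to look and compute and a tool call to move; the robot and the scene stay as the last step left them, time stands still between calls to the robot, and variables do not carry over. Pictures are saved under pics/ and viewed, and the job is handed in when it is done.

Besides the shell and the picture viewer there is one more tool, called after ">>>" as name(argument=value, ...), one argument or row to a line, values as JSON. jog_arm: Moves the arm, as the interface text tells. Its arguments: {"type":"object","properties":{"motion":{"type":"array","items":{"type":"array","items":{"type":"number"}}},"squeeze":{"type":"number"}},"required":["motion"]}

```bash
ls; mkdir -p pics
cat > h.py <<'E'
import numpy as np, cv2
from station import *
from scipy.spatial.transform import Rotation as R
def save(n,img): cv2.imwrite('pics/'+n+'.png',cv2.cvtColor(img,cv2.COLOR_RGB2BGR))
def rot(a):
    a=np.array(a,float)
    return a if a.shape==(3,3) else R.from_quat(a).as_matrix()
def rays(s,uv):
    p=cv2.undistortPoints(np.array(uv,np.float64).reshape(-1,1,2),s['intrinsics'],np.array(s['dist_coeffs'],float)).reshape(-1,2)
    return np.c_[p,np.ones(len(p))]@rot(s['attitude']).T
def onz(s,uv,z):
    d=rays(s,uv);e=np.array(s['eye']);return e+d*((z-e[2])/d[:,2])[:,None]
def cloud(s):
    h,w=s['depth'].shape;u,v=np.meshgrid(np.arange(w),np.arange(h))
    d=rays(s,np.c_[u.ravel(),v.ravel()]); P=np.array(s['eye'])+d*s['depth'].ravel()[:,None]
    return P.reshape(h,w,3)
E
python3 - <<'E'
from h import *
import pickle
S={n:snapshot(n) for n in("scene","side","wrist")}
pickle.dump(S,open('s0.pkl','wb'))
for n,s in S.items():
    save('a_'+n,s['img']);print(n,s['eye'],s['attitude'],np.array(s['intrinsics']).tolist(),s['dist_coeffs'])
print(sense())
E
```

```text
pics
scene [0.17476752 0.83453286 0.59816049] [-0.25116602  0.84909429 -0.44758839  0.12497658] [[388.9996025812576, 0.0, 249.55103728439474], [0.0, 388.9996025812576, 193.66683854576763], [0.0, 0.0, 1.0]] [0.0219431 0.        0.        0.        0.       ]
side [0.34707299 1.10057458 0.62110089] [-0.12771991  0.85719319 -0.49467126  0.06486755] [[493.8018030396501, 0.0, 260.09006088378817], [0.0, 493.8018030396501, 184.42491849876416], [0.0, 0.0, 1.0]] [-0.18287624  0.          0.          0.          0.        ]
wrist [0.62443439 0.07408642 0.37256954] [ 9.89126738e-01  3.10715797e-04 -1.41689645e-03  1.47058462e-01] [[275.59924766495556, 0.0, 252.22793365773614], [0.0, 275.59924766495556, 198.60740761951598], [0.0, 0.0, 1.0]] [-0.01057104  0.          0.          0.          0.        ]
{'t': 0.15, 'q': array([-1.78507386e-01,  5.28274414e-01,  1.43364031e+00, -2.33580836e-05,
        1.18137488e+00, -1.78483726e-01]), 'qd': array([ 0.00054153, -0.0027793 , -0.00445192,  0.00103529,  0.00091613,
       -0.000821  ]), 'tau': array([ 1.17890530e-03, -4.42742836e+01, -1.78276026e+01, -2.15643640e-04,
        5.61750654e-03, -9.84718270e-06]), 'tcp_pos': array([6.24440489e-01, 1.19283832e-04, 2.30534733e-01]), 'tool_rot': array([ 7.07111750e-01,  7.07101303e-01, -4.92780645e-04, -6.90794937e-04]), 'force': array([-0.58280307,  0.72728205,  0.91311603]), 'ft_torque': array([-0.02459656,  0.03255919, -0.00874814]), 'finger_gap': 1.0041066655132695}
```

View pics/a_scene.png

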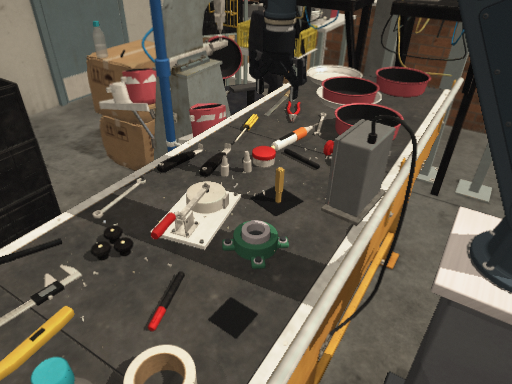

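View pics/a_side.png

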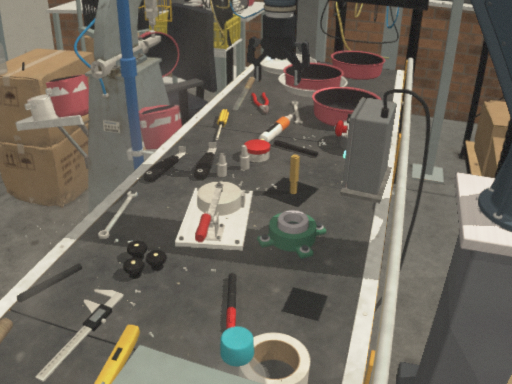

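View pics/a_wrist.png

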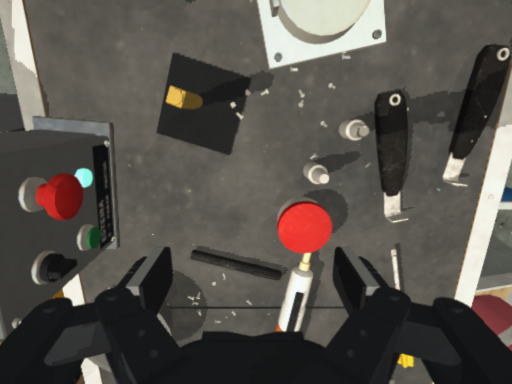

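Two mat-like squares: scene (275,201), with the drift standing on it, and scene (233,317). I'll measure both sizes, along with the other objects.

Run:
```python
from h import *
import pickle
S=pickle.load(open('s0.pkl','rb'))
for n in ('scene','side'):
    s=S[n];P=cloud(s)
    for nm,(u,v) in {'scene':{'matA':(270,208),'matB':(233,317),'drift':(281,171),'hous':(240,250),'cup':(258,227),'tin':(264,152),'p1':(224,165),'p2':(247,158),'grey':(362,135)},'side':{'matA':(305,197),'matB':(305,303),'drift':(295,158),'hous':(270,240),'cup':(292,215),'tin':(257,145),'p1':(221,160),'p2':(244,155),'grey':(368,110)}}[n].items():
        print(n,nm,P[v,u].round(4))
    # mats
    hsv=cv2.cvtColor(s['img'],cv2.COLOR_RGB2HSV)
    dark=((hsv[...,2]<45)&(P[...,2]>-.004)&(P[...,2]<.01)).astype(np.uint8)
    k,l,st,c=cv2.connectedComponentsWithStats(dark)
    for i in range(1,k):
        if st[i,4]>250:
            m=l==i; cn=cv2.findContours(m.astype(np.uint8),0,1)[0]; cn=max(cn,key=cv2.contourArea).reshape(-1,2)
            X=onz(s,cn,.003)[:,:2]; r=cv2.minAreaRect((X*1000).astype(np.float32)); print('dark',st[i],r)
    g=((hsv[...,0]>60)&(hsv[...,0]<90)&(hsv[...,1]>90)&(P[...,2]>.005)&(P[...,0]>.3)&(P[...,0]<.9)).astype(np.uint8)
    print('green',g.sum(),P[g>0].mean(0))
```

```text
scene matA [0.5533 0.1312 0.0045]
scene matB [0.4428 0.4578 0.003 ]
scene drift [0.1748 0.8345 0.5982]
scene hous [0.5216 0.3165 0.0197]
scene cup [0.1748 0.8345 0.5982]
scene tin [ 0.6881 -0.0625  0.0381]
scene p1 [0.7461 0.0624 0.0349]
scene p2 [0.7012 0.0115 0.048 ]
scene grey [ 0.393  -0.0007  0.1998]
dark [250 187  53  29 732] ((560.7347412109375, 87.92589569091797), (103.18655395507812, 103.11749267578125), 72.95189666748047)
dark [236 247  51  30 314] ((470.79156494140625, 305.64434814453125), (122.6342544555664, 53.91835403442383), 60.27021026611328)
dark [ 208  298   50   40 1062] ((443.6270751953125, 457.0036315917969), (66.29830169677734, 65.73824310302734), 86.02627563476562)
green 1620 [0.48672906 0.48663619 0.10367891]
side matA [0.5196 0.1039 0.0045]
side matB [0.4437 0.4589 0.0057]
side drift [0.5499 0.1009 0.1028]
side hous [0.551  0.3052 0.0124]
side cup [0.5198 0.2469 0.0436]
side tin [ 0.6918 -0.0683  0.0377]
side p1 [0.7475 0.0626 0.047 ]
side p2 [0.7024 0.0134 0.0446]
side grey [ 0.4029 -0.0058  0.2016]
green 197 [0.46866785 0.70249584 0.18852298]
```

Run:
```python
from h import *
import pickle
S=pickle.load(open('s0.pkl','rb'))
s=S['scene'];a=cv2.resize(s['img'][150:340,190:330],None,fx=4,fy=4,interpolation=cv2.INTER_CUBIC)[:600]
save('b_scene',a)
s=S['side'];a=cv2.resize(s['img'][135:325,230:350],None,fx=4,fy=4,interpolation=cv2.INTER_CUBIC)[:600]
save('b_side',a)
```

```text
(no output)
```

View pics/b_scene.png

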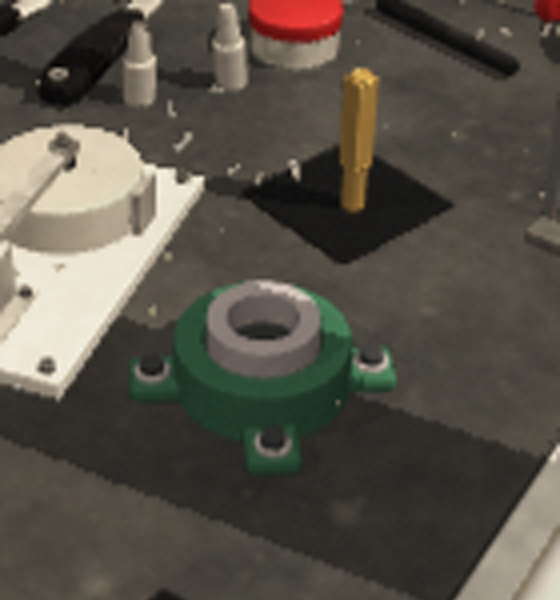

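View pics/b_side.png

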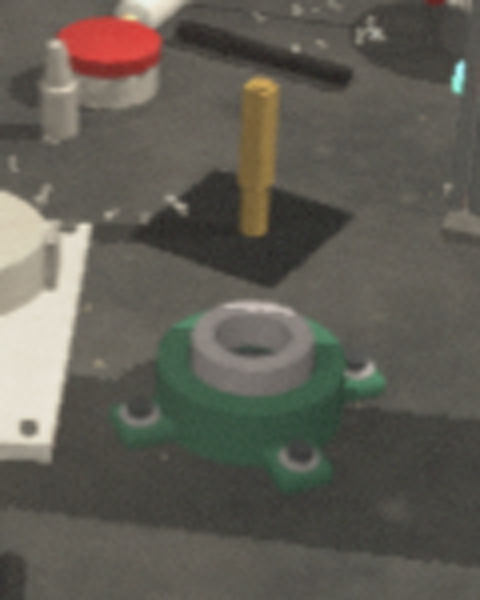

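Both views agree: the square at scene (275,201) measures 103 mm and the one at (233,317) measures 66 mm, so the first is the mat. The crop shows the drift standing on it and the cup proud in the green housing. Next I'll measure the drift's position and yaw.

Run:
```python
from h import *
import pickle
S=pickle.load(open('s0.pkl','rb'))
s=S['wrist'];a=cv2.resize(s['img'][50:160,150:280],None,fx=5,fy=5,interpolation=cv2.INTER_CUBIC)
save('c_wrist',a)
P=cloud(s);hsv=cv2.cvtColor(s['img'],cv2.COLOR_RGB2HSV)
m=(hsv[...,0]>12)&(hsv[...,0]<30)&(hsv[...,1]>120)&(hsv[...,2]>80);m[:, :150]=0;m[:50]=0;m[160:]=0;m[:,260:]=0
t=m&(P[...,2]>.098)&(P[...,2]<.109)
print(m.sum(),t.sum(),P[t].mean(0))
c=max(cv2.findContours(t.astype(np.uint8),0,1)[0],key=cv2.contourArea).reshape(-1,2)
print(cv2.minAreaRect((onz(s,c,.103)[:,:2]*1000).astype(np.float32)))
for n in('scene','side'):
    s=S[n];print(n,(onz(s,[(280.3,168.5)] if n=='scene' else [(295.3,156)],.103)))
    P=cloud(s);hsv=cv2.cvtColor(s['img'],cv2.COLOR_RGB2HSV)
    m=(np.abs(P[...,0]-.52)<.06)&(np.abs(P[...,1]-.25)<.12)&(P[...,2]>.02)
    z=P[m];print(n,m.sum(),np.histogram(z[:,2],bins=np.arange(.02,.06,.002)))
    top=m&(P[...,2]>.0455);q=P[top];print(q.mean(0),q.min(0),q.max(0))
    A=np.c_[q[:,:2],np.ones(len(q))];print(np.linalg.lstsq(A,q[:,2],rcond=None)[0])
```

```text
577 313 [0.55290399 0.09078685 0.10153697]
((553.4196166992188, 90.62960815429688), (15.69315242767334, 16.22725486755371), 69.82361602783203)
scene [[0.55137255 0.09212183 0.103     ]]
scene 1199 (array([ 51,  27,  37,  34,  40,  76, 250, 241,  34,  28,  39,  29,  35,
       116, 146,  16,   0,   0,   0]), array([0.02 , 0.022, 0.024, 0.026, 0.028, 0.03 , 0.032, 0.034, 0.036,
       0.038, 0.04 , 0.042, 0.044, 0.046, 0.048, 0.05 , 0.052, 0.054,
       0.056, 0.058]))
[0.51248265 0.2688847  0.04813073] [0.48282339 0.23656847 0.04552487] [0.54470007 0.29902191 0.051737  ]
[-0.01260584 -0.01436994  0.05845486]
side [[0.55144918 0.09106301 0.103     ]]
side 1314 (array([ 94,  35,  41,  38,  43,  49, 141, 304, 118,  41,  37,  38,  41,
        52, 155,  84,   3,   0,   0]), array([0.02 , 0.022, 0.024, 0.026, 0.028, 0.03 , 0.032, 0.034, 0.036,
       0.038, 0.04 , 0.042, 0.044, 0.046, 0.048, 0.05 , 0.052, 0.054,
       0.056, 0.058]))
[0.51260686 0.26961892 0.04912351] [0.4829338  0.23517231 0.04553031] [0.54345786 0.30067144 0.05216442]
[-0.01549544 -0.01326193  0.06064224]
```

View pics/c_wrist.png

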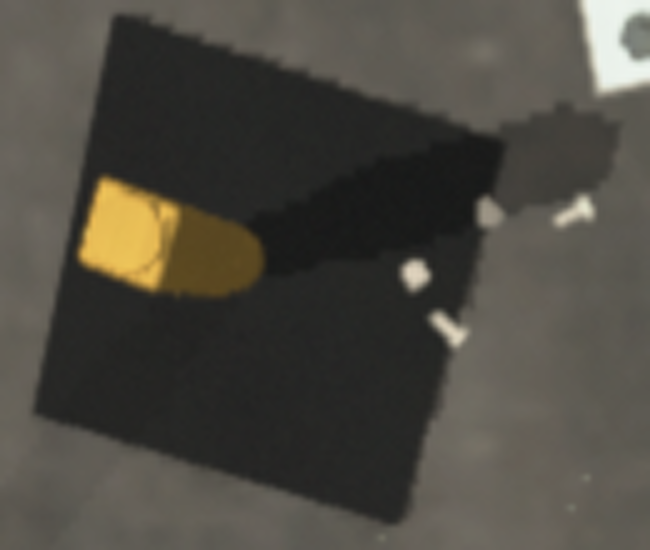

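The wrist crop shows the drift top at about px (174,99), centre roughly (0.553, 0.091), with its flats turned -20° from the world axes. Next I'll check obstacle extents before moving.

Run:
```python
from h import *
import pickle
S=pickle.load(open('s0.pkl','rb'))
P=np.vstack([cloud(S[n])[S[n]['depth']>0] for n in('scene','side')])
P=P[(P[:,0]>.3)&(P[:,0]<.85)&(P[:,1]>-.15)&(P[:,1]<.5)&(P[:,2]>.02)&(P[:,2]<.4)]
xs=np.arange(.3,.86,.04);ys=np.arange(-.14,.5,.04)
print('      '+' '.join('%4d'%(x*1000) for x in xs))
for y in ys:
    r=[]
    for x in xs:
        m=(np.abs(P[:,0]-x)<.02)&(np.abs(P[:,1]-y)<.02)
        r.append('%4d'%(P[m,2].max()*1000) if m.sum()>4 else '   .')
    print('%5d '%(y*1000)+' '.join(r))
for n in('scene','side'):
    Q=cloud(S[n]);r=np.hypot(Q[...,0]-.5125,Q[...,1]-.268)
    q=Q[(r>.036)&(r<.048)&(Q[...,2]>.028)&(Q[...,2]<.04)];print(q.mean(0),np.linalg.lstsq(np.c_[q[:,:2],np.ones(len(q))],q[:,2],rcond=None)[0])
```

```text
300  339  379  419  459  499  539  579  619  659  699  739  779  819  859
 -140   69    .    .    .    .    .    .    .    .    .   35    .    .    .    .
 -100   70  202  203  203    .    .    .    .    .   42   42    .    .    .    .
  -60   71  204  203  203  164    .    .    .    .   41   42   40    .   32    .
  -19   70  203  203  203    .    .  350  399    .  348  348    .    .   24    .
   20  278  278  265  203  172    .  349  399  399  399  351    .   27   27    .
   60  278  277  202  203  195    .    .    .  388    .    .   64   30   28    .
  100   70    .    .    .    .    .  105  101    .    .    .    .   26   24    .
  140   69    .    .    .    .    .    .    .    .    .   45    .    .    .    .
  180   69    .    .    .    .    .    .    .    .   47   62   48    .    .    .
  220   71    .    .    .   35   51   48    .    .   48   69   48    .    .    .
  260   71    .    .    .   37   52   51   36    .   61   62   46    .    .    .
  300   70    .    .    .   37   52   50   33    .   62   62    .    .    .    .
  340   69    .    .    .   20    .    .    .    .   81   53    .    .    .    .
  380   70    .    .    .    .    .    .    .    .   95    .    .    .    .    .
  420   70    .    .    .    .    .    .    .    .   95    .   34   35   33    .
  460   71    .    .    .    .    .    .    .    .    .    .   35   34   30    .
[0.50238596 0.28123934 0.03357816] [ 0.01241174 -0.01574307  0.03177024]
[0.50749162 0.28463787 0.03456725] [ 0.01381828 -0.01943157  0.03308555]
```

>>> jog_arm(
  motion=[
    [-3.5,4,-1,-7,0],
    [-3.5,4,-1,-7,0],
    [0,1,-1,-6,0],
    [0,0,0,0,0],
  ],
  squeeze=100,
)

```text
t: 0.48
tcp_pos: [0.5639, 0.0769, 0.2022]
tool_rot: [0.824, 0.567, -0.002, 0.0]
force: [-0.6, 0.8, -0.2]
finger_gap: 0.999
```

Run:
```python
from h import *
s=snapshot('wrist');save('d_wrist',s['img'])
P=cloud(s);hsv=cv2.cvtColor(s['img'],cv2.COLOR_RGB2HSV)
m=(hsv[...,0]>12)&(hsv[...,0]<30)&(hsv[...,1]>120)&(hsv[...,2]>80)
t=m&(P[...,2]>.096)&(P[...,2]<.109)
c=max(cv2.findContours(t.astype(np.uint8),0,1)[0],key=cv2.contourArea).reshape(-1,2)
print(t.sum(),P[t].mean(0),c.mean(0),cv2.minAreaRect((onz(s,c,.103)[:,:2]*1000).astype(np.float32)))
q=sense();r=R.from_quat(q['tool_rot']).as_matrix();print(q['tcp_pos'],r[:,1],np.degrees(np.arctan2(r[1,1],r[0,1])),r[:,2])
```

```text
301 [0.55289955 0.09166245 0.1012877 ] [235.71428571 187.77777778] ((553.0999145507812, 92.23037719726562), (15.893129348754883, 15.504237174987793), 69.13123321533203)
[0.56363044 0.07643436 0.20274791] [ 0.93542673 -0.35351325 -0.00228507] -20.702408911750197 [-0.00349267 -0.00277809 -0.99999004]
```

View pics/d_wrist.png

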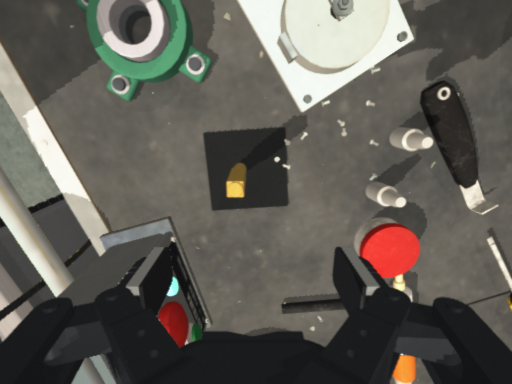

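The view shows the drift top at px (236,188) on the mat, the fingers aligned with its flats, and the grey box clear of the fingers. I'll move over the drift and descend.

>>> jog_arm(
  motion=[
    [-1.1,1.5,-3,0,0],
    [0,0,-3,0,0],
    [0,0,0,0,0],
    [0,0,0,0,0],
  ],
)

```text
t: 0.87
tcp_pos: [0.5587, 0.0891, 0.145]
tool_rot: [0.82, 0.573, 0.002, 0.004]
force: [0.3, 0.1, 1.1]
finger_gap: 0.997
```

>>> jog_arm(
  motion=[
    [-0.6,0.2,0,0,0],
    [0,0,0,0,0],
    [0,0,-0.5,0,0],
    [0,0,0,0,0],
  ],
)

```text
t: 1.2
tcp_pos: [0.5571, 0.0885, 0.1444]
tool_rot: [0.82, 0.573, 0.005, 0.007]
force: [0.3, 0.2, -0.8]
finger_gap: 0.999
```

>>> jog_arm(
  motion=[
    [-0.5,0.3,0,0,0],
    [-0.5,0.3,0,0,0],
    [-0.3,0.2,0,0,0],
  ],
)

```text
t: 1.45
tcp_pos: [0.5455, 0.0961, 0.1464]
tool_rot: [0.82, 0.572, 0.007, 0.009]
force: [-0.3, 0.3, -0.1]
finger_gap: 0.999
```

Run:
```python
from h import *
for i in range(3):
    q=sense();r=R.from_quat(q['tool_rot']).as_matrix();print(q['t'],q['tcp_pos'],r[:,2],q['force'],np.abs(q['qd']).max())
```

```text
1.45 [0.54554274 0.09610617 0.14639774] [ 0.02195815 -0.00593655 -0.99974127] [-0.25790368  0.349774   -0.14690712] 0.08217446026249561
1.45 [0.54554274 0.09610617 0.14639774] [ 0.02195815 -0.00593655 -0.99974127] [-0.25790368  0.349774   -0.14690712] 0.08217446026249561
1.45 [0.54554274 0.09610617 0.14639774] [ 0.02195815 -0.00593655 -0.99974127] [-0.25790368  0.349774   -0.14690712] 0.08217446026249561
```

>>> jog_arm(
  motion=[
    [0,0,0,0,0],
  ],
)

```text
t: 1.53
tcp_pos: [0.5444, 0.0967, 0.1466]
tool_rot: [0.82, 0.572, 0.007, 0.008]
force: [-0.4, 0.4, 0.7]
finger_gap: 1.003
```

```bash
cat > q.py <<'E'
from h import *
q=sense();r=R.from_quat(q['tool_rot']).as_matrix();print(round(q['t'],3),q['tcp_pos'].round(5),r[:,2].round(4),'yaw',np.degrees(np.arctan2(r[1,1],r[0,1])).round(2),'F',q['force'].round(2),'qd',np.abs(q['qd']).max().round(4),q['finger_gap'])
E
python3 q.py
```

```text
1.533 [0.54442 0.09668 0.1466 ] [ 0.0211 -0.0057 -0.9998] yaw -20.16 F [-0.36  0.36  0.65] qd 0.0058 1.0033124558730302
```

>>> jog_arm(
  motion=[
    [0,0,0,0,0],
  ],
)

```text
t: 1.62
tcp_pos: [0.5441, 0.097, 0.1468]
tool_rot: [0.82, 0.573, 0.007, 0.008]
force: [0.4, -0.8, -0.9]
finger_gap: 0.999
```

```bash
python3 q.py
```

```text
1.617 [0.54412 0.09697 0.14682] [ 0.0213 -0.0058 -0.9998] yaw -20.12 F [ 0.36 -0.84 -0.94] qd 0.0126 0.9986984854578245
```

>>> jog_arm(
  motion=[
    [0.4,-0.2,0,0,0],
    [0.4,-0.2,0,0,0],
    [0,0,0,0,0],
  ],
)

```text
t: 1.87
tcp_pos: [0.5529, 0.093, 0.1471]
tool_rot: [0.819, 0.573, 0.007, 0.009]
force: [-0.4, -0.0, 0.1]
finger_gap: 1.003
```

```bash
python3 q.py
```

```text
1.867 [0.55289 0.09304 0.14711] [ 0.0221 -0.0059 -0.9997] yaw -20.06 F [-0.35 -0.    0.13] qd 0.0039 1.0025156663142958
```

>>> jog_arm(
  motion=[
    [0,-0.1,-2,0,0],
    [0,0,-2,0,0],
    [0,0,-2,0,0],
    [0,0,-1,0,0],
    [0,0,-0.5,0,0],
    [0,0,0,0,0],
  ],
)

```text
t: 2.37
tcp_pos: [0.5576, 0.0908, 0.0707]
tool_rot: [0.82, 0.572, 0.01, 0.011]
force: [-0.0, 0.4, -0.3]
finger_gap: 1.001
```

```bash
python3 q.py
```

```text
2.367 [0.55762 0.09075 0.07072] [ 0.0299 -0.0063 -0.9995] yaw -20.15 F [-0.05  0.36 -0.26] qd 0.009 1.0008897157793237
```

>>> jog_arm(
  motion=[
    [-0.3,0,4,0,0],
    [0,0,4,0,0],
    [0,0,0,0,0],
    [0,0,0,0,0],
  ],
)

```text
t: 2.7
tcp_pos: [0.553, 0.0905, 0.149]
tool_rot: [0.82, 0.572, 0.006, 0.008]
force: [-0.4, -0.3, -0.7]
finger_gap: 0.997
```

```bash
python3 q.py
```

```text
2.7 [0.55296 0.09052 0.14896] [ 0.0187 -0.0059 -0.9998] yaw -20.17 F [-0.43 -0.32 -0.73] qd 0.0696 0.9972935244878797
```

>>> jog_arm(
  motion=[
    [0,0.1,-1,0,0],
    [0,0,-1,0,0],
    [0,0,-1,0,0],
    [0,0,-1,0,0],
    [0,0,-1,0,0],
    [0,0,-1,0,0],
    [0,0,-1,0,0],
    [0,0,-1,0,0],
  ],
)

```text
t: 3.37
tcp_pos: [0.5514, 0.0917, 0.0601]
tool_rot: [0.82, 0.572, 0.006, 0.007]
force: [0.5, -0.6, 0.6]
finger_gap: 1.001
```

```bash
python3 q.py
```

```text
3.367 [0.55135 0.09173 0.06011] [ 0.0175 -0.0058 -0.9998] yaw -20.17 F [ 0.47 -0.57  0.58] qd 0.2848 1.000908166279653
```

>>> jog_arm(
  motion=[
    [0,0,0.3,0,0],
    [0,0,0,0,255],
    [0,0,0,0,255],
    [0,0,0,0,255],
    [0,0,0,0,255],
    [0,0,0,0,255],
    [0,0,0,0,255],
    [0,0,0,0,255],
  ],
  squeeze=100,
)

```text
t: 4.03
tcp_pos: [0.5505, 0.0917, 0.0612]
tool_rot: [0.82, 0.572, 0.004, 0.006]
force: [-0.9, 0.5, -1.0]
finger_gap: 0.174
```

```bash
python3 q.py
```

```text
4.033 [0.55047 0.0917  0.06118] [ 0.0145 -0.0057 -0.9999] yaw -20.18 F [-0.94  0.49 -0.98] qd 0.0072 0.1739118591888437
```

Gripped. Lifting the drift and moving toward the housing, stopping short to look.

>>> jog_arm(
  motion=[
    [0,0,1,0,255],
    [0,0,2,0,255],
    [0,0,2,0,255],
    [0,0.5,2,0,255],
    [-0.5,1.5,1,0,255],
    [-0.5,1.5,0,0,255],
    [-0.5,1.5,0,0,255],
    [-0.5,1.5,0,0,255],
    [-0.5,1,0,0,255],
    [0,0,0,0,255],
  ],
)

```text
t: 4.87
tcp_pos: [0.5238, 0.1686, 0.1514]
tool_rot: [0.821, 0.571, 0.006, 0.007]
force: [0.1, -1.4, -2.2]
finger_gap: 0.169
```

```bash
python3 q.py
python3 - <<'E'
from h import *
import pickle
S={n:snapshot(n) for n in("scene","side","wrist")}
pickle.dump(S,open('s1.pkl','wb'))
save('e_wrist',S['wrist']['img'])
a=[cv2.resize(S['scene']['img'][100:290,190:330],None,fx=3,fy=3,interpolation=cv2.INTER_CUBIC),cv2.resize(S['side']['img'][90:280,230:350],None,fx=3,fy=3,interpolation=cv2.INTER_CUBIC)]
save('e_ss',np.hstack(a))
E
```

```text
4.867 [0.52377 0.16856 0.1514 ] [ 0.018  -0.005  -0.9998] yaw -20.36 F [ 0.11 -1.42 -2.24] qd 0.0215 0.169267418300321
```

View pics/e_wrist.png

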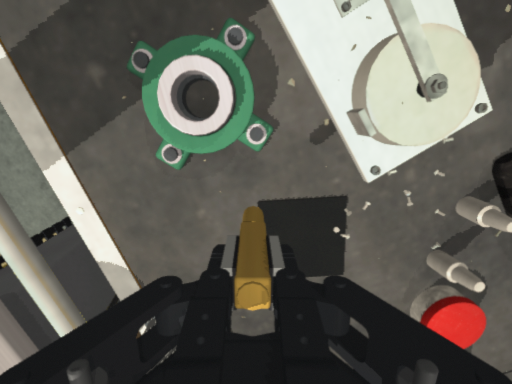

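View pics/e_ss.png

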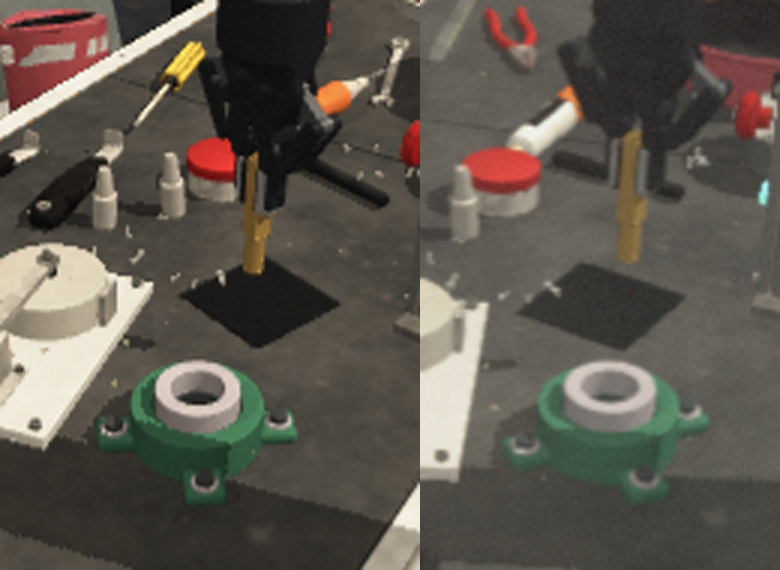

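The wrist view shows the cup rim centred near px (196,95), the green housing around it, and the held drift's foot at about px (253,212). Now I'll fit the cup and the foot.

```bash
cat > fit.py <<'E'
from h import *
def cupfit(s,plot=None,zr=(.036,.054)):
    P=cloud(s);hsv=cv2.cvtColor(s['img'],cv2.COLOR_RGB2HSV)
    r=np.hypot(P[...,0]-.5125,P[...,1]-.268)
    m=(r<.040)&(P[...,2]>zr[0])&(P[...,2]<zr[1])&(hsv[...,1]<70)
    q=P[m];k=np.ones(len(q),bool)
    for _ in range(6):
        c=np.linalg.lstsq(np.c_[q[k,:2]-[.5125,.268],np.ones(k.sum())],q[k,2],rcond=None)[0]
        e=q[:,2]-np.c_[q[:,:2]-[.5125,.268],np.ones(len(q))]@c
        k=np.abs(e)<max(.0012,2*e[k].std()*0.8)
    mm=np.zeros_like(m);mm[m]=k;mm=cv2.morphologyEx(mm.astype(np.uint8),cv2.MORPH_CLOSE,np.ones((3,3)))
    cn=max(cv2.findContours(mm,0,1)[0],key=cv2.contourArea)
    el=cv2.fitEllipse(cn)
    X=onz(s,cn.reshape(-1,2),c[2])[:,:2];(x,y),rr=cv2.minEnclosingCircle((X*1000).astype(np.float32))
    A=np.c_[2*X,np.ones(len(X))];sol=np.linalg.lstsq(A,(X**2).sum(1),rcond=None)[0]
    print('plane grad',c[:2].round(4),'z at ctr',c[2].round(4),'n',k.sum(),'enc',x,y,rr,'circ',sol[:2].round(4),np.sqrt(sol[2]+sol[:2]@sol[:2]).round(4))
    g=P[(r>.036)&(r<.048)&(P[...,2]>.028)&(P[...,2]<.039)&(hsv[...,1]>90)]
    if len(g)>50:
        c2=np.linalg.lstsq(np.c_[g[:,:2]-[.5125,.268],np.ones(len(g))],g[:,2],rcond=None)[0];print('  housing grad',c2[:2].round(4),'z',c2[2].round(4),len(g),' rim above',(c[2]-c2[2]).round(4))
E
python3 - <<'E'
from fit import *
import pickle
S=pickle.load(open('s1.pkl','rb'))
for n in S: print(n); cupfit(S[n])
# foot
L=[]
for n in('scene','side','wrist'):
    s=S[n];P=cloud(s);hsv=cv2.cvtColor(s['img'],cv2.COLOR_RGB2HSV)
    m=((hsv[...,0]>12)&(hsv[...,0]<30)&(hsv[...,1]>110)&(hsv[...,2]>60)&(np.hypot(P[...,0]-.52,P[...,1]-.17)<.06)&(P[...,2]>.06)).astype(np.uint8)
    k,l,st,_=cv2.connectedComponentsWithStats(m);i=1+st[1:,4].argmax();m=l==i
    v,u=np.nonzero(m);print(n,st[i])
    if n=='wrist':
        continue
    # per-row centre of lower round part
    rows=[(u[v==y].mean(),y,(v==y).sum(),u[v==y].min(),u[v==y].max()) for y in range(v.max()-14,v.max()+1)]
    print([(round(a,1),b,c) for a,b,c,_,_ in rows])
E
```

```text
scene
plane grad [-0.0168 -0.0164] z at ctr 0.0483 n 217 enc 513.9398193359375 269.41864013671875 33.82941818237305 circ [0.5139 0.2674] 0.0305
  housing grad [ 0.0092 -0.0114] z 0.0338 360  rim above 0.0145
side
plane grad [-0.0163 -0.0208] z at ctr 0.0494 n 237 enc 513.7871704101562 269.1201477050781 33.95571517944336 circ [0.513  0.2689] 0.0309
  housing grad [ 0.0166 -0.0079] z 0.0355 62  rim above 0.0139
wrist
plane grad [-0.0186 -0.0057] z at ctr 0.048 n 2484 enc 513.0668334960938 266.6654357910156 31.670711517333984 circ [0.513  0.2666] 0.0309
  housing grad [-0.0013  0.0018] z 0.0335 4293  rim above 0.0145
scene [271 151   9  40 212]
[(np.float64(275.0), 176, np.int64(9)), (np.float64(275.0), 177, np.int64(9)), (np.float64(275.0), 178, np.int64(7)), (np.float64(275.0), 179, np.int64(7)), (np.float64(274.5), 180, np.int64(6)), (np.float64(274.5), 181, np.int64(6)), (np.float64(274.5), 182, np.int64(6)), (np.float64(274.0), 183, np.int64(7)), (np.float64(274.0), 184, np.int64(7)), (np.float64(274.0), 185, np.int64(7)), (np.float64(274.0), 186, np.int64(7)), (np.float64(274.0), 187, np.int64(7)), (np.float64(274.0), 188, np.int64(7)), (np.float64(274.0), 189, np.int64(7)), (np.float64(274.0), 190, np.int64(5))]
side [296 134   9  43 259]
[(np.float64(300.0), 162, np.int64(9)), (np.float64(299.5), 163, np.int64(8)), (np.float64(299.5), 164, np.int64(6)), (np.float64(299.5), 165, np.int64(6)), (np.float64(299.5), 166, np.int64(6)), (np.float64(299.5), 167, np.int64(6)), (np.float64(299.5), 168, np.int64(6)), (np.float64(299.5), 169, np.int64(6)), (np.float64(299.4), 170, np.int64(5)), (np.float64(299.5), 171, np.int64(6)), (np.float64(299.5), 172, np.int64(6)), (np.float64(299.0), 173, np.int64(7)), (np.float64(298.5), 174, np.int64(6)), (np.float64(298.5), 175, np.int64(6)), (np.float64(299.0), 176, np.int64(5))]
wrist [ 234  206   38  105 3043]
```

Run:
```python
from h import *
import pickle
S=pickle.load(open('s1.pkl','rb'))
def tri(a,b):
    e=[];A=np.zeros((3,3));B=np.zeros(3)
    for n,uv in(('scene',a),('side',b)):
        d=rays(S[n],[uv])[0];d/=np.linalg.norm(d);M=np.eye(3)-np.outer(d,d);A+=M;B+=M@S[n]['eye']
    return np.linalg.solve(A,B)
print('foot',tri((274,188.7),(298.9,174.7)),onz(S['scene'],[(274,188.7)],.0932),onz(S['side'],[(298.9,174.7)],.0932))
print('step',tri((275,178),(299.7,163.5)))
# tilt from depth on wrist: cluster sides
s=S['wrist'];P=cloud(s)
a=s['img'][195:320,210:300];save('f',cv2.resize(a,None,fx=5,fy=4.5,interpolation=cv2.INTER_CUBIC))
print('wrist foot end z-plane', onz(s,[(254,212)],.0932), P[215,254],P[240,254],P[270,254],P[298,254])
```

```text
foot [0.52431679 0.17135824 0.09875278] [[0.52677138 0.16597199 0.0932    ]] [[0.52723369 0.15897895 0.0932    ]]
step [0.52501093 0.16784719 0.12516822]
wrist foot end z-plane [[0.52798422 0.16840442 0.0932    ]] [0.52924031 0.17326167 0.11335578] [0.52834891 0.17377364 0.15376962] [0.5274754  0.17359318 0.18395115] [0.52443939 0.16602692 0.19293348]
```

View pics/f.png

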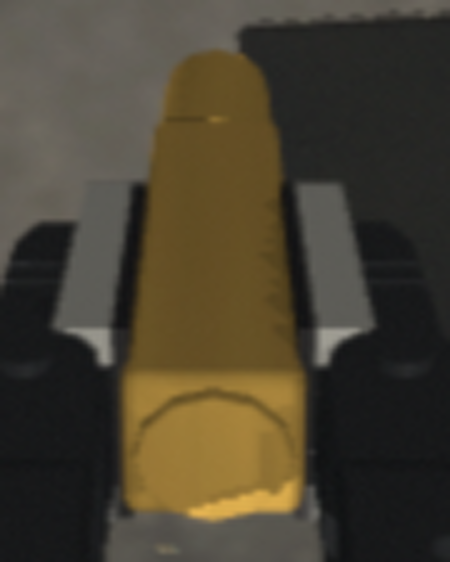

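>>> jog_arm(
  motion=[
    [-0.5,1.5,0,0,255],
    [-0.7,1.8,0,0,255],
    [-0.7,1.8,0,0,255],
    [-0.7,1.8,-0.5,0,255],
    [-0.7,1.5,-1,0,255],
    [-0.5,1,-1,0,255],
    [-0.2,0.5,-0.5,0,255],
    [0,0,0,0,255],
  ],
)

```text
t: 5.68
tcp_pos: [0.4896, 0.2615, 0.119]
tool_rot: [0.825, 0.566, 0.007, 0.01]
force: [0.8, -0.0, -2.1]
finger_gap: 0.169
```

```bash
python3 q.py
```

```text
5.683 [0.48962 0.26153 0.11904] [ 0.0224 -0.0089 -0.9997] yaw -21.1 F [ 0.83 -0.   -2.12] qd 0.0147 0.1685912330787172
```

>>> jog_arm(
  motion=[
    [-0.3,0.4,-0.2,0,255],
    [-0.3,0.4,-0.2,0,255],
    [0,0,-0.2,0,255],
    [0,0,-0.1,0,255],
  ],
)

```text
t: 6.02
tcp_pos: [0.4848, 0.2681, 0.1113]
tool_rot: [0.825, 0.565, 0.007, 0.011]
force: [-0.0, 0.3, -1.5]
finger_gap: 0.171
```

```bash
python3 q.py;  python3 - <<'E'
from h import *
import pickle
S={n:snapshot(n) for n in("scene","side")}
a=[cv2.resize(S['scene']['img'][150:290,190:330],None,fx=3,fy=3,interpolation=cv2.INTER_CUBIC),cv2.resize(S['side']['img'][140:280,230:350],None,fx=3,fy=3,interpolation=cv2.INTER_CUBIC)]
save('g_ss',np.hstack(a))
E
```

```text
6.017 [0.48482 0.26806 0.1113 ] [ 0.0228 -0.01   -0.9997] yaw -21.23 F [-0.01  0.34 -1.51] qd 0.0265 0.17139732016621703
```

View pics/g_ss.png

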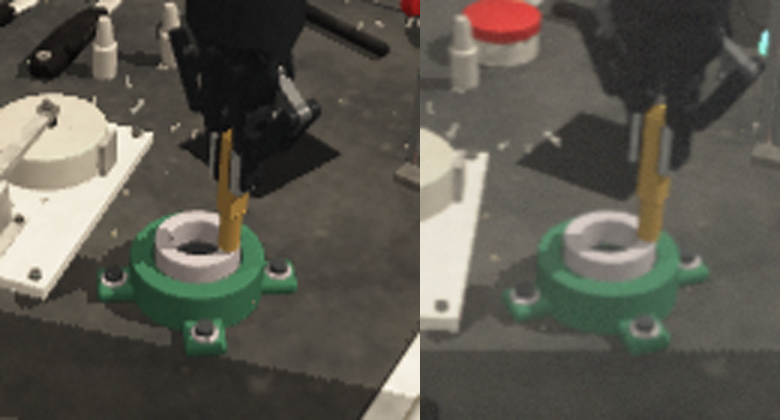

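The foot sits just above the -x side of the rim. Tapping starts gently here.

>>> jog_arm(
  motion=[
    [0,0,-0.1,0,255],
    [0,0,-0.1,0,255],
    [0,0,-0.1,0,255],
    [0,0,-0.1,0,255],
  ],
)

```text
t: 6.45
tcp_pos: [0.4861, 0.2675, 0.1081]
tool_rot: [0.826, 0.564, 0.008, 0.011]
force: [-0.0, -0.0, -1.4]
finger_gap: 0.172
```

>>> jog_arm(
  motion=[
    [0,0,-0.1,0,255],
  ],
)

```text
t: 6.53
tcp_pos: [0.4863, 0.2674, 0.1071]
tool_rot: [0.826, 0.564, 0.008, 0.011]
force: [-0.4, 1.0, -1.5]
finger_gap: 0.171
```

>>> jog_arm(
  motion=[
    [0,0,-0.1,0,255],
  ],
)

```text
t: 6.62
tcp_pos: [0.4863, 0.2675, 0.1063]
tool_rot: [0.826, 0.564, 0.008, 0.011]
force: [-1.4, -0.3, 3.6]
finger_gap: 0.17
```

>>> jog_arm(
  motion=[
    [0,0,-0.1,0,255],
  ],
)

```text
t: 6.7
tcp_pos: [0.4863, 0.2675, 0.1058]
tool_rot: [0.826, 0.564, 0.008, 0.011]
force: [-0.8, -0.4, 5.1]
finger_gap: 0.168
```

>>> jog_arm(
  motion=[
    [0,0,-0.1,0,255],
    [0,0,-0.1,0,255],
  ],
)

```text
t: 6.87
tcp_pos: [0.4863, 0.2675, 0.1046]
tool_rot: [0.826, 0.564, 0.008, 0.011]
force: [-2.1, -1.0, 5.4]
finger_gap: 0.172
```

>>> jog_arm(
  motion=[
    [0,0,-0.15,0,255],
    [0,0,0,0,255],
  ],
)

```text
t: 7.03
tcp_pos: [0.4862, 0.2675, 0.1036]
tool_rot: [0.825, 0.564, 0.008, 0.011]
force: [-0.3, -0.0, -0.9]
finger_gap: 0.175
```

```bash
python3 q.py;  python3 - <<'E'
from fit import *
for n in("scene","side"):cupfit(snapshot(n))
E
```

```text
7.033 [0.48623 0.26745 0.10364] [ 0.0264 -0.0094 -0.9996] yaw -21.3 F [-0.34 -0.02 -0.86] qd 0.0036 0.17472143783767002
plane grad [ 0.0634 -0.0043] z at ctr 0.0465 n 158 enc 514.2323608398438 268.4534606933594 34.584651947021484 circ [0.5138 0.2675] 0.0279
  housing grad [ 0.0146 -0.015 ] z 0.0339 369  rim above 0.0126
plane grad [ 0.067  -0.0242] z at ctr 0.0477 n 205 enc 514.2683715820312 269.4940185546875 34.83638381958008 circ [0.5137 0.2685] 0.0276
  housing grad [ 0.0008 -0.0017] z 0.0349 118  rim above 0.0128
```

Pushing cocks the cup faster than expected: about 0.05–0.06 rad after a 3 mm push. I'll go to the opposite side now and take smaller bites.

>>> jog_arm(
  motion=[
    [0,0,0.5,0,255],
    [1,0,0.5,0,255],
    [2,0.1,0,0,255],
    [1.5,0,0,0,255],
    [0.6,0,0,0,255],
    [0,0,0,0,255],
  ],
)

```text
t: 7.63
tcp_pos: [0.5411, 0.2687, 0.1139]
tool_rot: [0.825, 0.564, 0.009, 0.011]
force: [0.3, 0.7, -1.1]
finger_gap: 0.177
```

```bash
python3 q.py
```

```text
7.633 [0.5411  0.26871 0.11392] [ 0.0271 -0.0089 -0.9996] yaw -21.26 F [ 0.34  0.74 -1.13] qd 0.0141 0.17655677496577105
```

>>> jog_arm(
  motion=[
    [-0.4,0,-0.3,0,255],
    [-0.1,0,-0.2,0,255],
    [0,0,-0.1,0,255],
    [0,0,-0.1,0,255],
  ],
)

```text
t: 7.97
tcp_pos: [0.5337, 0.2683, 0.1058]
tool_rot: [0.825, 0.564, 0.007, 0.011]
force: [1.3, -0.6, 1.5]
finger_gap: 0.172
```

>>> jog_arm(
  motion=[
    [0,0,-0.1,0,255],
  ],
)

```text
t: 8.05
tcp_pos: [0.5337, 0.2684, 0.1052]
tool_rot: [0.825, 0.565, 0.008, 0.011]
force: [0.7, -1.3, 4.9]
finger_gap: 0.174
```

>>> jog_arm(
  motion=[
    [0,0,-0.1,0,255],
  ],
)

```text
t: 8.13
tcp_pos: [0.5338, 0.2684, 0.1048]
tool_rot: [0.825, 0.565, 0.008, 0.011]
force: [-0.7, -0.3, 2.8]
finger_gap: 0.177
```

>>> jog_arm(
  motion=[
    [0,0,-0.15,0,255],
    [0,0,-0.15,0,255],
  ],
)

```text
t: 8.3
tcp_pos: [0.5338, 0.2684, 0.1035]
tool_rot: [0.825, 0.565, 0.008, 0.012]
force: [-1.3, -0.9, 6.2]
finger_gap: 0.174
```

```bash
python3 q.py;  python3 - <<'E'
from fit import *
for n in("scene","side"):cupfit(snapshot(n))
E
```

```text
8.3 [0.53375 0.26842 0.10346] [ 0.0272 -0.01   -0.9996] yaw -21.17 F [-1.34 -0.9   6.16] qd 0.0259 0.1742222580003556
plane grad [ 0.0068 -0.0038] z at ctr 0.0454 n 189 enc 513.2230834960938 267.0823059082031 32.788028717041016 circ [0.5135 0.2673] 0.0272
  housing grad [ 0.0134 -0.0122] z 0.0339 368  rim above 0.0114
plane grad [-0.0013 -0.0189] z at ctr 0.0463 n 185 enc 511.1500244140625 269.08013916015625 34.056636810302734 circ [0.5122 0.2689] 0.0272
  housing grad [-0.0073  0.007 ] z 0.0346 122  rim above 0.0117
```

>>> jog_arm(
  motion=[
    [0,0,-0.12,0,255],
    [0,0,-0.12,0,255],
    [0,0,0.2,0,255],
    [-0.5,0,0.5,0,255],
    [-2,0,0,0,255],
    [-1.5,0,0,0,255],
    [-0.6,0,0,0,255],
    [0,0,0,0,255],
  ],
)

```text
t: 9.07
tcp_pos: [0.4839, 0.2683, 0.1077]
tool_rot: [0.825, 0.565, 0.007, 0.011]
force: [0.7, -0.1, -1.2]
finger_gap: 0.176
```

```bash
python3 q.py;  python3 - <<'E'
from fit import *
for n in("scene","side"):cupfit(snapshot(n))
E
```

```text
9.067 [0.48386 0.26829 0.10769] [ 0.024  -0.0097 -0.9997] yaw -21.25 F [ 0.65 -0.15 -1.17] qd 0.0073 0.17555740812717033
plane grad [0.0035 0.0022] z at ctr 0.0443 n 158 enc 513.0634765625 267.43408203125 32.29267883300781 circ [0.514  0.2682] 0.0267
  housing grad [ 0.0135 -0.0137] z 0.0339 368  rim above 0.0103
plane grad [ 0.0119 -0.0084] z at ctr 0.0453 n 175 enc 512.5173950195312 267.92047119140625 32.96738815307617 circ [0.5139 0.2686] 0.0269
  housing grad [0.0106 0.0028] z 0.035 123  rim above 0.0103
```

>>> jog_arm(
  motion=[
    [0.1,0,-0.2,0,255],
    [0,0,-0.2,0,255],
    [0,0,-0.1,0,255],
    [0,0,-0.1,0,255],
  ],
)

```text
t: 9.5
tcp_pos: [0.4906, 0.2691, 0.102]
tool_rot: [0.826, 0.564, 0.01, 0.012]
force: [-2.6, -0.1, 5.3]
finger_gap: 0.177
```

>>> jog_arm(
  motion=[
    [0,0,-0.1,0,255],
    [0,0,-0.1,0,255],
  ],
)

```text
t: 9.67
tcp_pos: [0.4907, 0.2691, 0.1007]
tool_rot: [0.826, 0.564, 0.01, 0.011]
force: [-1.9, -0.2, 5.0]
finger_gap: 0.172
```

>>> jog_arm(
  motion=[
    [0,0,-0.1,0,255],
  ],
)

```text
t: 9.75
tcp_pos: [0.4907, 0.2691, 0.1001]
tool_rot: [0.826, 0.564, 0.01, 0.011]
force: [-2.9, -0.8, 5.4]
finger_gap: 0.176
```

>>> jog_arm(
  motion=[
    [0,0,0.4,0,255],
    [0.5,0,0.4,0,255],
    [2,0,0,0,255],
    [1.5,0,0,0,255],
    [0.4,0,0,0,255],
    [0,0,0,0,255],
  ],
)

```text
t: 10.25
tcp_pos: [0.5382, 0.2689, 0.1087]
tool_rot: [0.826, 0.564, 0.011, 0.012]
force: [-0.2, -0.6, -1.8]
finger_gap: 0.171
```

```bash
python3 q.py;  python3 - <<'E'
from fit import *
for n in("scene","side"):cupfit(snapshot(n))
E
```

```text
10.25 [0.53815 0.26892 0.10873] [ 0.032  -0.0074 -0.9995] yaw -21.35 F [-0.22 -0.57 -1.81] qd 0.0149 0.17086409615165582
plane grad [ 0.0334 -0.0074] z at ctr 0.043 n 202 enc 514.2589111328125 268.02655029296875 33.39109802246094 circ [0.5133 0.2679] 0.0306
  housing grad [ 0.014  -0.0094] z 0.0338 374  rim above 0.0093
plane grad [ 0.0429 -0.0105] z at ctr 0.0442 n 187 enc 514.3159790039062 268.377685546875 33.38119125366211 circ [0.5124 0.268 ] 0.0297
  housing grad [ 0.01   -0.0021] z 0.0354 135  rim above 0.0088
```

>>> jog_arm(
  motion=[
    [-0.2,0,-0.2,0,255],
    [0,0,-0.2,0,255],
    [0,0,-0.1,0,255],
    [0,0,-0.1,0,255],
  ],
)

```text
t: 10.68
tcp_pos: [0.5307, 0.2686, 0.1015]
tool_rot: [0.825, 0.564, 0.008, 0.011]
force: [-0.2, -0.3, 4.6]
finger_gap: 0.175
```

>>> jog_arm(
  motion=[
    [0,0,-0.1,0,255],
    [0,0,-0.1,0,255],
  ],
)

```text
t: 10.85
tcp_pos: [0.5307, 0.2687, 0.1006]
tool_rot: [0.825, 0.565, 0.009, 0.011]
force: [-1.5, -1.5, 4.6]
finger_gap: 0.178
```

>>> jog_arm(
  motion=[
    [0,0,-0.1,0,255],
  ],
)

```text
t: 10.93
tcp_pos: [0.5307, 0.2687, 0.1002]
tool_rot: [0.825, 0.565, 0.009, 0.012]
force: [-0.9, -0.5, 5.9]
finger_gap: 0.174
```

>>> jog_arm(
  motion=[
    [0,0,-0.1,0,255],
    [0,0,-0.1,0,255],
  ],
)

```text
t: 11.1
tcp_pos: [0.5307, 0.2687, 0.0992]
tool_rot: [0.825, 0.565, 0.009, 0.012]
force: [-2.2, -0.7, 5.7]
finger_gap: 0.172
```

```bash
python3 q.py;  python3 - <<'E'
from fit import *
for n in("scene","side"):cupfit(snapshot(n))
E
```

```text
11.1 [0.53066 0.2687  0.09923] [ 0.0279 -0.0094 -0.9996] yaw -21.2 F [-2.18 -0.72  5.69] qd 0.0177 0.1724492511799991
plane grad [ 0.0055 -0.0166] z at ctr 0.0414 n 185 enc 514.3017578125 267.97662353515625 32.93864440917969 circ [0.5134 0.2683] 0.0274
  housing grad [ 0.0112 -0.0078] z 0.0339 383  rim above 0.0076
plane grad [-0.0014 -0.0127] z at ctr 0.0425 n 172 enc 513.4619750976562 267.795654296875 32.67544174194336 circ [0.5137 0.2679] 0.0273
  housing grad [ 0.0051 -0.0048] z 0.0351 136  rim above 0.0073
```

>>> jog_arm(
  motion=[
    [0,0,0.4,0,255],
    [-0.6,-0.7,0.2,0,255],
    [-1,-1.3,0,0,255],
    [-0.5,-0.8,0,0,255],
    [0,-0.2,0,0,255],
    [0,0,0,0,255],
  ],
)

```text
t: 11.7
tcp_pos: [0.5069, 0.2368, 0.1031]
tool_rot: [0.825, 0.565, 0.008, 0.011]
force: [0.5, -0.8, -1.2]
finger_gap: 0.174
```

```bash
python3 q.py
```

```text
11.7 [0.50686 0.23677 0.10315] [ 0.025  -0.009  -0.9996] yaw -21.2 F [ 0.51 -0.8  -1.15] qd 0.0205 0.17360949808260626
```

>>> jog_arm(
  motion=[
    [0,0,-0.1,0,255],
    [0,0,-0.1,0,255],
  ],
)

```text
t: 11.87
tcp_pos: [0.5074, 0.2366, 0.1011]
tool_rot: [0.825, 0.564, 0.008, 0.011]
force: [0.9, -0.1, -1.7]
finger_gap: 0.173
```

>>> jog_arm(
  motion=[
    [0.1,0.2,-0.1,0,255],
    [0,0,-0.1,0,255],
  ],
)

```text
t: 12.03
tcp_pos: [0.5091, 0.2392, 0.099]
tool_rot: [0.825, 0.564, 0.008, 0.011]
force: [-0.8, 0.3, 5.4]
finger_gap: 0.17
```

>>> jog_arm(
  motion=[
    [0,0,-0.08,0,255],
  ],
)

```text
t: 12.12
tcp_pos: [0.5091, 0.2394, 0.0985]
tool_rot: [0.825, 0.565, 0.008, 0.011]
force: [-1.5, -2.4, 4.2]
finger_gap: 0.175
```

>>> jog_arm(
  motion=[
    [0,0,-0.08,0,255],
  ],
)

```text
t: 12.2
tcp_pos: [0.5092, 0.2394, 0.0981]
tool_rot: [0.825, 0.565, 0.008, 0.011]
force: [-1.5, -0.8, 5.3]
finger_gap: 0.167
```

>>> jog_arm(
  motion=[
    [0,0,-0.08,0,255],
  ],
)

```text
t: 12.28
tcp_pos: [0.5092, 0.2394, 0.0977]
tool_rot: [0.825, 0.565, 0.008, 0.011]
force: [-3.0, -1.8, 9.0]
finger_gap: 0.171
```

```bash
python3 q.py;  python3 - <<'E'
from fit import *
for n in("scene","side"):cupfit(snapshot(n))
E
```

```text
12.283 [0.50918 0.23939 0.09772] [ 0.0259 -0.0096 -0.9996] yaw -21.15 F [-3.01 -1.78  9.04] qd 0.0077 0.17121747294496492
plane grad [-0.0003  0.0209] z at ctr 0.0406 n 187 enc 513.725830078125 267.99749755859375 31.599939346313477 circ [0.5138 0.268 ] 0.0263
  housing grad [ 0.0103 -0.0109] z 0.0337 421  rim above 0.0069
plane grad [0.0105 0.0168] z at ctr 0.0415 n 179 enc 513.674560546875 269.7772216796875 32.06913757324219 circ [0.5134 0.2694] 0.0293
  housing grad [ 0.0041 -0.0026] z 0.0351 144  rim above 0.0064
```

The -y side looks to have met the seat, with force up and motion stopped. Next is the +y side.

>>> jog_arm(
  motion=[
    [0,0,0.4,0,255],
    [0,0.8,0.3,0,255],
    [0,2,0,0,255],
    [0,1.7,0,0,255],
    [0,0.7,0,0,255],
    [0,0.2,0,0,255],
    [0,0,-0.1,0,255],
    [0,0,-0.1,0,255],
  ],
)

```text
t: 13.05
tcp_pos: [0.5106, 0.2983, 0.1027]
tool_rot: [0.825, 0.565, 0.011, 0.011]
force: [-0.1, 0.8, -1.8]
finger_gap: 0.171
```

```bash
python3 q.py
```

```text
13.05 [0.51063 0.29835 0.10267] [ 0.03   -0.0063 -0.9995] yaw -21.24 F [-0.09  0.82 -1.76] qd 0.0284 0.17139518378240295
```

>>> jog_arm(
  motion=[
    [0,-0.2,-0.1,0,255],
    [0,-0.1,-0.1,0,255],
  ],
)

```text
t: 13.22
tcp_pos: [0.5103, 0.2944, 0.1001]
tool_rot: [0.825, 0.565, 0.01, 0.011]
force: [-0.0, 0.2, -1.9]
finger_gap: 0.171
```

>>> jog_arm(
  motion=[
    [0,0,-0.08,0,255],
    [0,0,-0.08,0,255],
  ],
)

```text
t: 13.38
tcp_pos: [0.5102, 0.2934, 0.0986]
tool_rot: [0.826, 0.564, 0.01, 0.011]
force: [-2.8, 1.1, 3.1]
finger_gap: 0.171
```

>>> jog_arm(
  motion=[
    [0,0,-0.08,0,255],
  ],
)

```text
t: 13.47
tcp_pos: [0.5102, 0.2935, 0.0982]
tool_rot: [0.826, 0.563, 0.01, 0.01]
force: [-2.3, 1.4, 3.0]
finger_gap: 0.17
```

>>> jog_arm(
  motion=[
    [0,0,-0.08,0,255],
  ],
)

```text
t: 13.55
tcp_pos: [0.5103, 0.2935, 0.0979]
tool_rot: [0.827, 0.563, 0.01, 0.01]
force: [-1.8, 0.2, 4.0]
finger_gap: 0.173
```

>>> jog_arm(
  motion=[
    [0,0,-0.08,0,255],
  ],
)

```text
t: 13.63
tcp_pos: [0.5103, 0.2935, 0.0977]
tool_rot: [0.827, 0.563, 0.01, 0.01]
force: [-1.9, 1.5, 7.1]
finger_gap: 0.175
```

>>> jog_arm(
  motion=[
    [0,0,-0.08,0,255],
  ],
)

```text
t: 13.72
tcp_pos: [0.5103, 0.2936, 0.0977]
tool_rot: [0.827, 0.563, 0.011, 0.01]
force: [-2.9, -0.3, 8.3]
finger_gap: 0.172
```

```bash
python3 q.py;  python3 - <<'E'
from fit import *
for n in("scene","side"):cupfit(snapshot(n))
E
```

```text
13.717 [0.51029 0.29356 0.09768] [ 0.0287 -0.0045 -0.9996] yaw -21.52 F [-2.9  -0.33  8.28] qd 0.0046 0.17246376558051354
plane grad [0.0134 0.0073] z at ctr 0.0398 n 139 enc 512.6371459960938 267.69671630859375 32.14702606201172 circ [0.512  0.2673] 0.0266
  housing grad [ 0.0142 -0.0104] z 0.0339 395  rim above 0.0059
plane grad [-0.0011 -0.0173] z at ctr 0.0411 n 152 enc 509.095458984375 268.0780944824219 32.52733612060547 circ [0.5129 0.2697] 0.0273
  housing grad [ 0.0092 -0.0007] z 0.0353 131  rim above 0.0058
```

+y is seated: no motion at 0.8 mm rows, about 10 N net. The stiffness is therefore about 12.5 N/mm. Next I'll check E and W.

>>> jog_arm(
  motion=[
    [0,0,0.4,0,255],
    [0.6,-0.6,0.2,0,255],
    [1,-1,0,0,255],
    [0.8,-0.8,0,0,255],
    [0.2,-0.2,0,0,255],
    [0,0,0,0,255],
    [0,0,-0.1,0,255],
  ],
)

```text
t: 14.4
tcp_pos: [0.5408, 0.2621, 0.1017]
tool_rot: [0.827, 0.563, 0.01, 0.012]
force: [-0.7, 0.1, -1.8]
finger_gap: 0.171
```

>>> jog_arm(
  motion=[
    [0,0,-0.1,0,255],
    [0,0,-0.1,0,255],
  ],
)

```text
t: 14.57
tcp_pos: [0.5407, 0.2615, 0.099]
tool_rot: [0.827, 0.562, 0.01, 0.011]
force: [-0.3, -0.1, -1.9]
finger_gap: 0.174
```

>>> jog_arm(
  motion=[
    [-0.3,0.3,0.1,0,255],
    [-0.2,0.2,0,0,255],
    [0,0,0,0,255],
    [0,0,-0.08,0,255],
  ],
)

```text
t: 14.9
tcp_pos: [0.5335, 0.2678, 0.0986]
tool_rot: [0.826, 0.563, 0.009, 0.011]
force: [0.3, -0.5, -1.2]
finger_gap: 0.175
```

>>> jog_arm(
  motion=[
    [0,0,-0.08,0,255],
    [0,0,-0.08,0,255],
  ],
)

```text
t: 15.07
tcp_pos: [0.5333, 0.2683, 0.0976]
tool_rot: [0.826, 0.563, 0.009, 0.011]
force: [-1.3, -2.3, 7.0]
finger_gap: 0.178
```

>>> jog_arm(
  motion=[
    [0,0,-0.08,0,255],
  ],
)

```text
t: 15.15
tcp_pos: [0.5333, 0.2683, 0.0976]
tool_rot: [0.826, 0.564, 0.009, 0.011]
force: [-1.3, -1.5, 5.3]
finger_gap: 0.171
```

>>> jog_arm(
  motion=[
    [0,0,-0.08,0,255],
  ],
)

```text
t: 15.23
tcp_pos: [0.5332, 0.2683, 0.0976]
tool_rot: [0.826, 0.564, 0.009, 0.012]
force: [-1.4, -0.7, 2.9]
finger_gap: 0.171
```

>>> jog_arm(
  motion=[
    [0,0,0.4,0,255],
    [-1,0,0.2,0,255],
    [-2,0,0,0,255],
    [-1.2,0,0,0,255],
    [-0.4,0,0,0,255],
    [0,0,0,0,255],
    [0,0,-0.1,0,255],
    [0,0,-0.1,0,255],
  ],
)

```text
t: 15.9
tcp_pos: [0.4847, 0.2686, 0.1024]
tool_rot: [0.826, 0.564, 0.011, 0.012]
force: [-0.7, -0.3, -2.1]
finger_gap: 0.17
```

```bash
python3 q.py;  python3 - <<'E'
from fit import *
for n in("scene","side"):cupfit(snapshot(n))
E
```

```text
15.9 [0.48466 0.26857 0.10243] [ 0.0308 -0.0075 -0.9995] yaw -21.38 F [-0.7  -0.31 -2.15] qd 0.0358 0.17040940757450587
plane grad [0.0117 0.0085] z at ctr 0.0397 n 150 enc 512.3897094726562 266.11224365234375 32.682762145996094 circ [0.5136 0.2679] 0.0269
  housing grad [ 0.0118 -0.0106] z 0.0338 398  rim above 0.0059
plane grad [ 0.0111 -0.007 ] z at ctr 0.0408 n 161 enc 510.9112854003906 268.9101257324219 33.873958587646484 circ [0.513  0.2683] 0.0272
  housing grad [ 0.0086 -0.0065] z 0.0352 138  rim above 0.0056
```

>>> jog_arm(
  motion=[
    [0,0,-0.1,0,255],
    [0,0,-0.1,0,255],
  ],
)

```text
t: 16.17
tcp_pos: [0.4864, 0.2687, 0.1002]
tool_rot: [0.826, 0.563, 0.011, 0.012]
force: [0.3, -0.8, -0.9]
finger_gap: 0.172
```

>>> jog_arm(
  motion=[
    [0,0,-0.1,0,255],
    [0,0,-0.08,0,255],
  ],
)

```text
t: 16.33
tcp_pos: [0.4872, 0.2686, 0.098]
tool_rot: [0.826, 0.563, 0.012, 0.012]
force: [0.8, -0.4, -1.6]
finger_gap: 0.175
```

>>> jog_arm(
  motion=[
    [0,0,-0.08,0,255],
  ],
)

```text
t: 16.42
tcp_pos: [0.4874, 0.2686, 0.0977]
tool_rot: [0.826, 0.563, 0.012, 0.012]
force: [-3.1, -0.3, 10.3]
finger_gap: 0.173
```

>>> jog_arm(
  motion=[
    [0,0,-0.08,0,255],
  ],
)

```text
t: 16.5
tcp_pos: [0.4874, 0.2687, 0.0977]
tool_rot: [0.826, 0.563, 0.012, 0.012]
force: [-2.4, -0.7, 8.1]
finger_gap: 0.176
```

>>> jog_arm(
  motion=[
    [0,0,-0.08,0,255],
  ],
)

```text
t: 16.58
tcp_pos: [0.4874, 0.2686, 0.0978]
tool_rot: [0.826, 0.563, 0.012, 0.012]
force: [-1.2, -0.9, 4.6]
finger_gap: 0.173
```

```bash
python3 q.py
```

```text
16.583 [0.48737 0.26865 0.09775] [ 0.0327 -0.0069 -0.9994] yaw -21.48 F [-1.17 -0.87  4.56] qd 0.002 0.17279998850409423
```

All four sides are seated at TCP z of about 0.0977. For the bedding push I'll raise the force in small steps; the no-load reading is about -1.6 N, so 16 N shows as about 14.4.

>>> jog_arm(
  motion=[
    [0,0,-0.08,0,255],
  ],
)

```text
t: 16.67
tcp_pos: [0.4874, 0.2686, 0.0978]
tool_rot: [0.826, 0.563, 0.012, 0.012]
force: [-1.1, -0.1, 4.7]
finger_gap: 0.173
```

>>> jog_arm(
  motion=[
    [0,0,-0.1,0,255],
  ],
)

```text
t: 16.75
tcp_pos: [0.4874, 0.2687, 0.0977]
tool_rot: [0.826, 0.563, 0.012, 0.012]
force: [-2.3, -0.4, 8.3]
finger_gap: 0.172
```

>>> jog_arm(
  motion=[
    [0,0,-0.1,0,255],
  ],
)

```text
t: 16.83
tcp_pos: [0.4874, 0.2687, 0.0977]
tool_rot: [0.826, 0.563, 0.012, 0.012]
force: [-1.8, -0.9, 8.4]
finger_gap: 0.174
```

>>> jog_arm(
  motion=[
    [0,0,-0.1,0,255],
  ],
)

```text
t: 16.92
tcp_pos: [0.4873, 0.2687, 0.0977]
tool_rot: [0.826, 0.563, 0.012, 0.012]
force: [-2.5, -0.5, 9.1]
finger_gap: 0.172
```

>>> jog_arm(
  motion=[
    [0,0,-0.12,0,255],
  ],
)

```text
t: 17.0
tcp_pos: [0.4873, 0.2687, 0.0977]
tool_rot: [0.826, 0.563, 0.012, 0.012]
force: [-2.8, -0.6, 9.8]
finger_gap: 0.176
```

>>> jog_arm(
  motion=[
    [0,0,-0.12,0,255],
  ],
)

```text
t: 17.08
tcp_pos: [0.4873, 0.2687, 0.0977]
tool_rot: [0.826, 0.563, 0.012, 0.012]
force: [-2.3, -0.5, 9.4]
finger_gap: 0.174
```

>>> jog_arm(
  motion=[
    [0,0,-0.13,0,255],
  ],
)

```text
t: 17.17
tcp_pos: [0.4873, 0.2687, 0.0977]
tool_rot: [0.826, 0.563, 0.012, 0.013]
force: [-1.5, -0.9, 10.6]
finger_gap: 0.176
```

>>> jog_arm(
  motion=[
    [0,0,-0.13,0,255],
  ],
)

```text
t: 17.25
tcp_pos: [0.4873, 0.2687, 0.0977]
tool_rot: [0.826, 0.563, 0.013, 0.013]
force: [-2.2, 0.9, 8.9]
finger_gap: 0.167
```

>>> jog_arm(
  motion=[
    [0,0,-0.16,0,255],
  ],
)

```text
t: 17.33
tcp_pos: [0.4873, 0.2687, 0.0976]
tool_rot: [0.826, 0.563, 0.013, 0.013]
force: [-3.6, -1.0, 12.6]
finger_gap: 0.17
```

>>> jog_arm(
  motion=[
    [0,0,-0.17,0,255],
  ],
)

```text
t: 17.42
tcp_pos: [0.4873, 0.2687, 0.0976]
tool_rot: [0.826, 0.563, 0.013, 0.013]
force: [-3.3, -1.0, 12.9]
finger_gap: 0.174
```

>>> jog_arm(
  motion=[
    [0,0,-0.17,0,255],
  ],
)

```text
t: 17.5
tcp_pos: [0.4872, 0.2687, 0.0977]
tool_rot: [0.826, 0.563, 0.013, 0.013]
force: [-3.8, -0.6, 12.7]
finger_gap: 0.175
```

>>> jog_arm(
  motion=[
    [0,0,-0.17,0,255],
  ],
)

```text
t: 17.58
tcp_pos: [0.4872, 0.2687, 0.0977]
tool_rot: [0.826, 0.563, 0.013, 0.013]
force: [-2.3, -1.3, 10.9]
finger_gap: 0.171
```

```bash
python3 q.py
```

```text
17.583 [0.48722 0.26873 0.09767] [ 0.0369 -0.0067 -0.9993] yaw -21.41 F [-2.26 -1.29 10.89] qd 0.0097 0.17053272196673572
```

>>> jog_arm(
  motion=[
    [0,0,-0.2,0,255],
    [0,0,-0.2,0,255],
  ],
)

```text
t: 17.75
tcp_pos: [0.4872, 0.2687, 0.0976]
tool_rot: [0.826, 0.564, 0.014, 0.013]
force: [-3.9, -1.2, 15.3]
finger_gap: 0.176
```

>>> jog_arm(
  motion=[
    [0,0,-0.2,0,255],
    [0,0,-0.2,0,255],
  ],
)

```text
t: 17.92
tcp_pos: [0.4871, 0.2687, 0.0976]
tool_rot: [0.826, 0.564, 0.014, 0.014]
force: [-3.4, -0.7, 15.2]
finger_gap: 0.176
```

>>> jog_arm(
  motion=[
    [0,0,-0.2,0,255],
    [0,0,-0.2,0,255],
  ],
)

```text
t: 18.08
tcp_pos: [0.487, 0.2687, 0.0976]
tool_rot: [0.826, 0.564, 0.015, 0.014]
force: [-4.4, -1.6, 14.2]
finger_gap: 0.171
```

```bash
python3 q.py
```

```text
18.083 [0.48703 0.26872 0.09762] [ 0.0406 -0.0068 -0.9992] yaw -21.35 F [-4.38 -1.57 14.16] qd 0.012 0.17127925887087214
```

Holding in the band at about 16 N net, I'll keep this level for another second.

>>> jog_arm(
  motion=[
    [0,0,-0.2,0,255],
    [0,0,-0.2,0,255],
  ],
)

```text
t: 18.25
tcp_pos: [0.4869, 0.2688, 0.0976]
tool_rot: [0.826, 0.564, 0.015, 0.015]
force: [-4.1, 0.1, 14.2]
finger_gap: 0.175
```

>>> jog_arm(
  motion=[
    [0,0,-0.2,0,255],
    [0,0,-0.2,0,255],
  ],
)

```text
t: 18.42
tcp_pos: [0.4869, 0.2687, 0.0976]
tool_rot: [0.825, 0.564, 0.016, 0.015]
force: [-4.2, -1.2, 14.7]
finger_gap: 0.173
```

>>> jog_arm(
  motion=[
    [0,0,-0.2,0,255],
    [0,0,-0.2,0,255],
  ],
)

```text
t: 18.58
tcp_pos: [0.4868, 0.2687, 0.0977]
tool_rot: [0.825, 0.564, 0.017, 0.015]
force: [-3.3, -1.0, 14.7]
finger_gap: 0.173
```

>>> jog_arm(
  motion=[
    [0,0,-0.2,0,255],
    [0,0,-0.2,0,255],
  ],
)

```text
t: 18.75
tcp_pos: [0.4867, 0.2687, 0.0976]
tool_rot: [0.825, 0.564, 0.017, 0.016]
force: [-3.9, -1.2, 13.9]
finger_gap: 0.169
```

```bash
python3 q.py;  python3 - <<'E'
from fit import *
for n in("scene","side"):cupfit(snapshot(n))
E
```

```text
18.75 [0.48673 0.26874 0.09764] [ 0.0459 -0.0066 -0.9989] yaw -21.27 F [-3.9  -1.17 13.88] qd 0.011 0.16897956553357013
plane grad [-0.0032 -0.0035] z at ctr 0.0399 n 171 enc 512.274169921875 267.1850891113281 33.124183654785156 circ [0.5142 0.2685] 0.0269
  housing grad [ 0.0079 -0.0115] z 0.0339 395  rim above 0.0061
plane grad [-0.0033 -0.0005] z at ctr 0.041 n 162 enc 511.65380859375 268.1793518066406 32.886260986328125 circ [0.5134 0.2688] 0.0268
  housing grad [0.0168 0.0017] z 0.0354 130  rim above 0.0056
```

The bedding push held for over 1 s at 15.5–16.9 N net, and the cup reads 6 mm above the housing and square. Lifting off now and carrying the drift back to the mat.

>>> jog_arm(
  motion=[
    [0,0,0.5,0,255],
    [0,0,3,0,255],
    [0,0,4,0,255],
    [0,0,3,0,255],
    [0,0,0,0,255],
    [0.3,-1,0,0,255],
    [0.7,-1.8,0,0,255],
    [0.7,-1.8,0,0,255],
    [0.7,-1.8,0,0,255],
    [0.7,-1.8,0,0,255],
  ],
)

```text
t: 19.68
tcp_pos: [0.5145, 0.1841, 0.2027]
tool_rot: [0.823, 0.567, 0.014, 0.014]
force: [-0.7, -0.3, -1.1]
finger_gap: 0.173
```

```bash
python3 q.py
```

```text
19.683 [0.51451 0.18406 0.20269] [ 0.0395 -0.0075 -0.9992] yaw -20.84 F [-0.72 -0.31 -1.05] qd 0.4725 0.17256994486091373
```

Take a look at the seated cup from the wrist while over here, then continue.

>>> jog_arm(
  motion=[
    [0.7,-1.8,0,0,255],
    [0.7,-1.8,0,0,255],
    [0.7,-1.8,0,0,255],
    [0.7,-1.2,0,0,255],
    [0.2,-0.5,0,0,255],
    [0,0,0,0,255],
  ],
)

```text
t: 20.18
tcp_pos: [0.542, 0.1009, 0.1923]
tool_rot: [0.825, 0.565, 0.006, 0.011]
force: [-0.8, 0.4, -1.5]
finger_gap: 0.173
```

```bash
python3 q.py
python3 - <<'E'
from fit import *
import pickle
S={n:snapshot(n) for n in("scene","side","wrist")}
pickle.dump(S,open('s2.pkl','wb'))
for n in S: cupfit(S[n])
a=[cv2.resize(S['scene']['img'][90:290,190:330],None,fx=3,fy=3,interpolation=cv2.INTER_CUBIC),cv2.resize(S['side']['img'][80:280,230:350],None,fx=3,fy=3,interpolation=cv2.INTER_CUBIC)]
save('h_ss',np.hstack(a))
save('h_w',S['wrist']['img'])
E
```

```text
20.183 [0.54199 0.10088 0.19232] [ 0.0227 -0.0113 -0.9997] yaw -21.16 F [-0.75  0.4  -1.45] qd 0.0212 0.17308496619836772
plane grad [-0.0046 -0.0078] z at ctr 0.0399 n 213 enc 513.7303466796875 268.9548034667969 33.234893798828125 circ [0.5141 0.2677] 0.0306
  housing grad [ 0.0102 -0.0093] z 0.0337 432  rim above 0.0061
plane grad [ 0.0069 -0.0226] z at ctr 0.0411 n 188 enc 512.0034790039062 268.9383544921875 33.55876159667969 circ [0.5133 0.2691] 0.0305
  housing grad [-0.0009  0.0079] z 0.0353 55  rim above 0.0058
plane grad [-0.003  -0.0037] z at ctr 0.0396 n 2005 enc 513.1611328125 266.3799133300781 32.14534378051758 circ [0.5129 0.2663] 0.0312
  housing grad [-0.0015 -0.0002] z 0.0336 2870  rim above 0.006
```

View pics/h_ss.png

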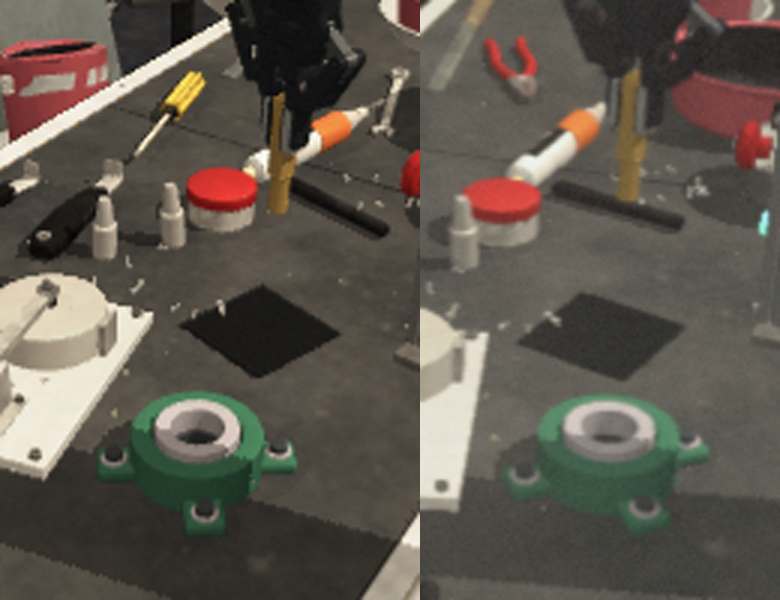

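View pics/h_w.png

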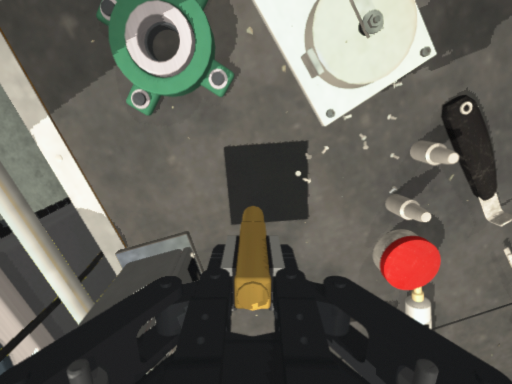

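Wrist fit: the rim is 6.0 mm above the housing with tilt under 0.005 rad. The mat at wrist px (267,181) is clear near its centre. Lowering the drift there.

>>> jog_arm(
  motion=[
    [0.6,-0.4,-0.5,0,255],
    [0.7,-0.5,-1,0,255],
    [0.1,0,-1,0,255],
    [0,0,-1,0,255],
    [0,0,-1,0,255],
    [0,0,-1,0,255],
    [0,0,-1,0,255],
    [0,0,-1,0,255],
    [0,0,-1,0,255],
    [0,0,-0.5,0,255],
  ],
)

```text
t: 21.17
tcp_pos: [0.5563, 0.0976, 0.0931]
tool_rot: [0.822, 0.569, 0.007, 0.011]
force: [-0.4, 0.4, -1.0]
finger_gap: 0.169
```

```bash
python3 q.py
```

```text
21.167 [0.55631 0.09764 0.09312] [ 0.0237 -0.0094 -0.9997] yaw -20.62 F [-0.44  0.36 -0.95] qd 0.1431 0.16935095579630918
```

>>> jog_arm(
  motion=[
    [0,-0.3,-0.7,0,255],
    [0,-0.2,-0.7,0,255],
    [0,0,-0.7,0,255],
    [0,0,-0.4,0,255],
    [0,0,-0.2,0,255],
    [0,0,0,0,255],
  ],
)

```text
t: 21.67
tcp_pos: [0.556, 0.092, 0.0616]
tool_rot: [0.822, 0.569, 0.006, 0.01]
force: [0.4, 0.4, -2.0]
finger_gap: 0.172
```

```bash
python3 q.py
```

```text
21.667 [0.55601 0.09196 0.06164] [ 0.0219 -0.0094 -0.9997] yaw -20.63 F [ 0.37  0.42 -2.02] qd 0.0035 0.17244466842084558
```

>>> jog_arm(
  motion=[
    [0,0,-0.06,0,255],
    [0,0,-0.05,0,255],
  ],
)

```text
t: 21.83
tcp_pos: [0.5565, 0.0919, 0.0609]
tool_rot: [0.822, 0.569, 0.007, 0.01]
force: [-0.4, 0.4, -1.4]
finger_gap: 0.17
```

>>> jog_arm(
  motion=[
    [0,0,-0.04,0,255],
  ],
)

```text
t: 21.92
tcp_pos: [0.5565, 0.092, 0.0608]
tool_rot: [0.822, 0.569, 0.007, 0.01]
force: [-0.7, 0.0, -0.2]
finger_gap: 0.178
```

>>> jog_arm(
  motion=[
    [0,0,-0.05,0,255],
    [0,0,-0.05,0,255],
  ],
)

```text
t: 22.08
tcp_pos: [0.5565, 0.092, 0.0608]
tool_rot: [0.822, 0.569, 0.007, 0.011]
force: [-0.9, -0.3, 2.0]
finger_gap: 0.177
```

Run:
```python
from h import *
S={n:snapshot(n) for n in("scene","side")}
save('i',np.hstack([cv2.resize(S['scene']['img'][140:220,240:320],None,fx=5,fy=5,interpolation=cv2.INTER_CUBIC),cv2.resize(S['side']['img'][130:210,255:335],None,fx=5,fy=5,interpolation=cv2.INTER_CUBIC)]))
```

```text
(no output)
```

View pics/i.png

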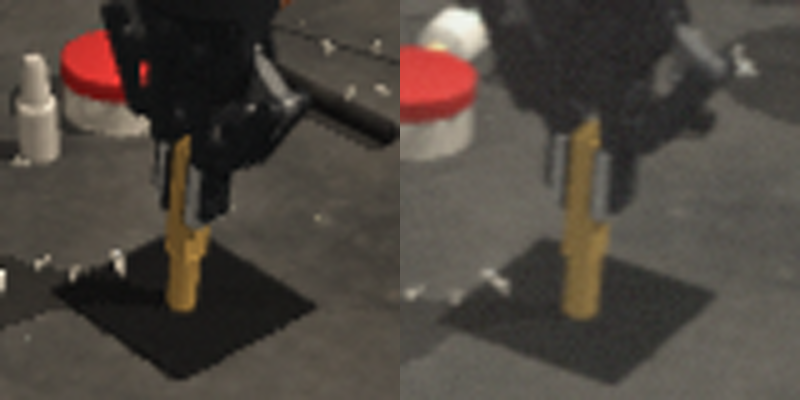

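The drift's foot is resting on the mat near its centre, with about 3.5 N of contact. Releasing gradually.

>>> jog_arm(
  motion=[
    [0,0,0,0,205],
    [0,0,0,0,195],
    [0,0,0,0,180],
    [0,0,0,0,160],
    [0,0,0,0,130],
    [0,0,0,0,80],
    [0,0,0,0,0],
    [0,0,0,0,0],
    [0,0,0,0,0],
    [0,0,0,0,0],
  ],
  squeeze=20,
)

```text
t: 23.02
tcp_pos: [0.5588, 0.0921, 0.0614]
tool_rot: [0.822, 0.569, 0.009, 0.012]
force: [-0.8, -0.1, 0.3]
finger_gap: 1.004
```

```bash
python3 q.py
python3 - <<'E'
from h import *
s=snapshot("side");w=snapshot('wrist')
save('j',np.hstack([cv2.resize(s['img'][100:220,235:335],None,fx=3.2,fy=3.2),w['img'][:,56:456]]))
E
```

```text
23.017 [0.55883 0.09207 0.06137] [ 0.0291 -0.0095 -0.9995] yaw -20.62 F [-0.76 -0.08  0.28] qd 0.0025 1.0043687350310593
```

View pics/j.png

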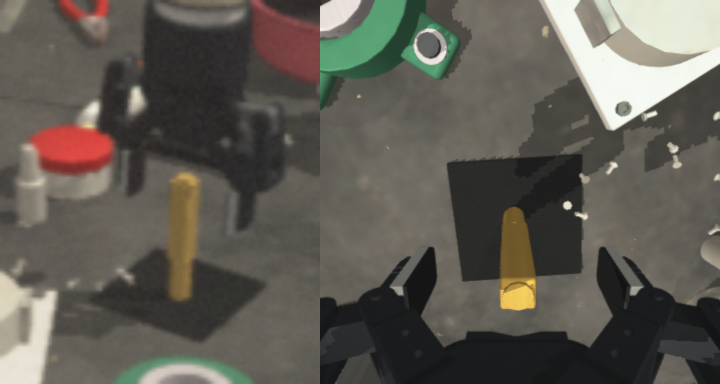

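The drift stands upright on its own, with both fingers clear. Backing straight up.

>>> jog_arm(
  motion=[
    [0,0,1,0,0],
    [0,0,1.5,0,0],
    [0,0,1.5,0,0],
    [0,0,2,0,0],
    [0,0,2,0,0],
    [0,0,2,0,0],
    [0,0,2,0,0],
    [0,0,0,0,0],
    [0,0,0,0,0],
    [0,0,0,0,0],
  ],
)

```text
t: 23.95
tcp_pos: [0.5569, 0.0922, 0.1911]
tool_rot: [0.822, 0.569, 0.009, 0.012]
force: [0.7, -0.3, -0.4]
finger_gap: 1.001
```

```bash
python3 q.py
python3 - <<'E'
from fit import *
import pickle
S={n:snapshot(n) for n in("scene","side","wrist")}
S0=pickle.load(open('s0.pkl','rb'))
for n in S: cupfit(S[n])
s=S['wrist'];P=cloud(s);hsv=cv2.cvtColor(s['img'],cv2.COLOR_RGB2HSV)
m=(hsv[...,0]>12)&(hsv[...,0]<30)&(hsv[...,1]>110)&(hsv[...,2]>70)
t=m&(P[...,2]>.095)&(P[...,2]<.11);print('drift top',P[t].mean(0),t.sum())
save('k',np.hstack([s['img'][:,:400],cv2.resize(S['scene']['img'][110:302,190:330],None,fx=2,fy=2)]))
d=np.abs(S['scene']['img'].astype(int)-S0['scene']['img']).max(2)
print('bystander diff',[(d[y0:y1,x0:x1]>40).sum() for x0,x1,y0,y1 in((252,277,145,168),(218,230,152,178),(241,253,148,174))])
E
```

```text
23.95 [0.55693 0.09216 0.19115] [ 0.0294 -0.0094 -0.9995] yaw -20.62 F [ 0.74 -0.26 -0.39] qd 0.0154 1.0005827567548002
plane grad [ 0.0063 -0.0034] z at ctr 0.0399 n 201 enc 513.6632690429688 267.55035400390625 32.33784484863281 circ [0.5139 0.2675] 0.0305
  housing grad [ 0.0113 -0.0114] z 0.0339 427  rim above 0.006
plane grad [ 0.0112 -0.0086] z at ctr 0.041 n 190 enc 512.976318359375 268.3734130859375 32.39760208129883 circ [0.513  0.2687] 0.0299
plane grad [ 0.0004 -0.0025] z at ctr 0.0396 n 1966 enc 513.19970703125 266.0846252441406 31.93169403076172 circ [0.5126 0.2653] 0.0305
  housing grad [-0.0014 -0.0014] z 0.0336 2714  rim above 0.006
drift top [0.55805469 0.09258071 0.1012582 ] 325
bystander diff [np.int64(1), np.int64(8), np.int64(0)]
```

View pics/k.png

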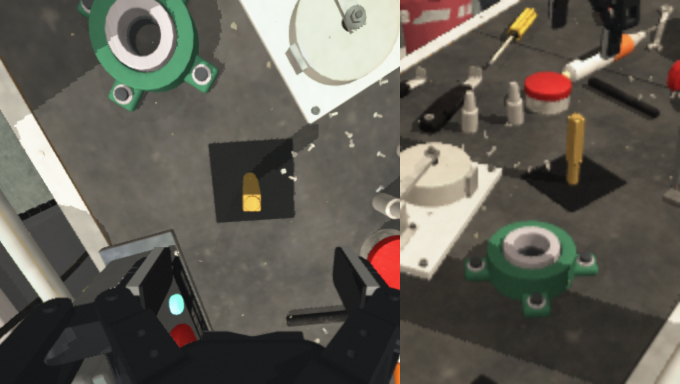

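The drift stands upright on the mat (wrist px (251,193)), the cup is home and square, and the bystanders are unmoved. Handing in.

```bash
python3 -c "
from station import *
print(sign_off())"
```

```text
the job is handed in; nothing more can be done
None
```

I tapped the bearing cup home with the drift, alternating between opposite sides of the rim, bedded it, stood the drift back on the black mat, and handed in at about 24 s. `sign_off()` gives no verdict.

- **Tapping:** The first 3 mm push cocked the cup more than I expected. The camera fits read about 0.065 rad, or roughly 0.05 after allowing for fit bias, against the 0.1 limit. I took smaller bites from there, and all four sides ended at the same hard stop.
- **Bedding push:** I held it for just over 1 s at about 15.5–17 N net. That is the wrist reading corrected for a no-load offset of about -1.6 N, with roughly ±1 N of noise, so I had no direct reading of the contact force. The highest force seen was about 17 N.
- **Cup at the end:** The rim is 6.0 mm above the housing. The tilt is about 0.003 rad in the close wrist view. The coarser side and scene views showed up to 0.014 rad, and they disagreed with each other by similar amounts on the flat housing face.
- **Drift and the rest:** The drift stands upright and free near the middle of the mat, its top at (0.558, 0.093). The gripper is open and 13 cm up. The tin and rivet sets show no change between the first and last pictures.

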